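# Put the lid on a turned wooden box and close its carton

### The job

The pale turned wooden box standing in the open carton needs its lid: gently set the pale lid with the red knob on it, so that it sits fully down and level, and let go. Then close the carton: fold the plain flap down flat first, and after it the flap with the white label so that it lies on top. The box stays upright in the carton with its lid on, and everything else on the bench stays where it is.

Things in the scene. Friction and masses are not known exactly. Their poses are not given: they have to be found in the camera images.
- carton: cardboard carton fixed to the bench, 170 mm (its x) by 175 mm (its y) by 110 mm tall, walls and floor 4 mm, open at the top, with a flap hinged on the rim of its +y side (inner flap, to the robot's left) and one on the -y side (outer flap). Origin at the centre of its underside, z up
- flap_inner (a joint): angle of the inner flap, rad: plain brown cardboard, hinged along the carton's +y rim, 95 mm long from the hinge, 168 mm wide, 4 mm thick; 0 = folded level over the carton, 1.57 = standing upright, more = leaning outwards; stiff, stays where it is left (about 0.5 N at its edge)
- flap_outer (a joint): angle of the outer flap, rad: as the inner flap, but on the carton's -y rim, with a white paper label on both faces; 0 = folded level, its free edge overlapping the inner flap; 1.57 = upright, more = leaning outwards
- flap_inner_hinge (a point): middle of the inner flap's hinge line, 112 mm above the bench; axes as the carton's
- flap_outer_hinge (a point): middle of the outer flap's hinge line, 117 mm above the bench; axes as the carton's
- flap_inner_edge (a point): middle of the inner flap's free edge, moves with the flap
- flap_outer_edge (a point): middle of the outer flap's free edge, moves with the flap
- pot: loose round turned box of pale wood, no lid on, standing inside the carton on its floor; 92 mm across, 62 mm tall, wall 5 mm (mouth 82 mm across); origin at the centre of its underside, z up; about 0.28 kg
- pot_rim (a point): centre of the turned box's mouth, level with its rim, 62 mm above its underside
- lid: loose lid of the turned box, pale wood with a red knob, lying right way up on the bench: a flange 96 mm across and 7 mm thick, below it a plug 76 mm across and 6 mm deep with a bevelled edge that goes into the mouth, above it a round knob 26 mm across and 26 mm high. Origin at the centre of the plug's underside, z up; total height 39 mm; about 0.11 kg
- lid_knob (a point): middle of the lid's knob, 26 mm above the lid's origin: where to grip
- lid_seat (a point): centre of the underside of the lid's flange, 6 mm above the lid's origin: comes to the centre of the box's mouth (point pot_rim) when the lid is seated
- dark_lid: loose bystander: a larger dark wooden lid (116 mm across) with a yellow knob, belongs to another box and does not fit; same shape as the lid; origin at the centre of its underside
- glue: loose bystander: white glue bottle with an orange cap, 54 mm across, 150 mm tall; origin at the centre of its foot
- varnish: loose bystander: steel can with a paper label, 62 mm across, 110 mm tall; origin at the centre of its foot
- toy_car: loose bystander: wooden toy car, 110 mm long (its x), 54 mm wide, 58 mm tall; origin underneath at its centre
- screwdriver: loose bystander: screwdriver lying on the bench, 190 mm long along its x, about 30 mm thick
- sanding_block: loose bystander: cork sanding block with a black sole, 100 mm (its x) by 40 mm by 34 mm tall; origin at the centre of its underside
- wheels: loose bystander: three toy wheels glued in a stack, 48 mm across, 42 mm tall; origin at the centre of its underside
- hammer: loose bystander: hammer lying on the bench, 250 mm long along its x, up to 110 mm across its head
Mind the look-alikes: they are no part of the job. Leave any pink look-alike of the carton alone. What is shaped like the lid but purple is not meant.

How it is judged (in metres and radians):
On the way, in this order (a step that is already met when the one before it is completed fails the run):
1. the lid sits seated and level on the box in the carton, let go, with both flaps still open (horizontal distance between lid_seat and pot_rim below 0.005 m and z of lid_seat in the frame of pot_rim between -0.003 and 0.003 m and angle between the z axis of lid and the z axis of pot, either way round below 0.06 rad and angle between each of lid, pot's own z axis and vertical below 0.07 rad and height (world z) of pot below 0.012 m and horizontal distance between pot and carton below 0.05 m and linear speed of lid below 0.02 m/s and contact force between the fingers and lid below 0.05 N and value of joint each of flap_inner, flap_outer above 1 rad), for 0.2 s.
2. the plain inner flap is folded flat while the labelled outer flap is still open (value of joint flap_inner below 0.15 rad and value of joint flap_outer above 0.8 rad), for 0.1 s.
At the end, for the whole second after the job is handed in: Lid seated on the box's rim (flange within 5 mm sideways, 3 mm in height, 0.06 rad of the rim; within 0.07 rad of level), released and still; box upright on the carton floor within 50 mm of its middle; both flaps within 0.15 rad of flat (horizontal distance between lid_seat and pot_rim below 0.005 m and z of lid_seat in the frame of pot_rim between -0.003 and 0.003 m and angle between the z axis of lid and the z axis of pot, either way round below 0.06 rad and angle between each of lid, pot's own z axis and vertical below 0.07 rad and height (world z) of pot below 0.012 m and horizontal distance between pot and carton below 0.05 m and linear speed of lid below 0.02 m/s and contact force between the fingers and lid below 0.05 N and value of joint each of flap_inner, flap_outer below 0.15 rad); the robot touches nothing.
It fails at once if the lid is dropped or forced onto the box (more than 40 N) (contact force between lid and pot above 40 N).
It fails at once if the box is tipped by more than 0.35 rad (angle between pot's own z axis and vertical above 0.35 rad).
It fails at once if a bystander is moved by more than 30 mm (distance of any of dark_lid, glue, varnish, toy_car, screwdriver, sanding_block, wheels, hammer from where it was at the start of the episode above 0.03 m).
It also fails if it takes over 61 s, if anything falls off the work surface, if the arm or the gripper's body presses on something with over 40 N, if the wrist force passes 120 N, or if a joint passes its speed limit or range.

### The arm

A 7-joint arm with a two-finger parallel gripper is mounted at the origin on the work surface. World frame = base frame: x ahead of the robot, y to its left, z up, the work surface at z = 0. Lengths are in mm, angles in rad, forces in N, time in s.
With the tool pointing down it reaches from about 350 to 900 mm from the base axis. Payload 8.1 kg.
Tool frame: the origin (TCP) lies at the very end of the fingers, on their centre line; the grasp point (between the pads) lies 19 mm behind it (manip.pinch_z is the distance from the TCP to the grasp point, in mm); z points along the fingers, y is the line along which they close (so a half turn about z gives the same grasp; the last joint's range is limited). The gripper opens to 92 mm and grips with 3 to 60 N. Pads are 19 mm wide; open, the fingers measure 130 mm over their backs; the gripper's body (75 mm by 190 mm) begins 47 mm behind the grasp point.
Start: joints at [1.236, 0.434, 0.025, 1.573, -0.012, 1.134, -0.075], TCP at [143.556, -608.304, 226.742] pointing down, gripper open.
Joint ranges: [-2.62, 2.62], [-0.44, 2.09], [-1.27, 1.32], [0.08, 2.57], [-1.32, 4.46], [0.12, 2], [-2.74, 2.74]. Speed limits (rad/s): [2.22, 2.22, 3.01, 3.01, 3.14, 3.14, 3.14].

### API

Orientations are given as a unit quaternion [w, x, y, z].
In Python, from rig import readout, vision, manip, recognise, masks_of, place_of gives the robot as it stands. The module is installed in compiled form; this text tells all that it offers.
- The arm moves only by the tool send_rows, never from a script. Its arguments are lists of equal length, an entry for each row: "linear": the shift along the world's x, y, z in units of 30 mm (1.0 is 30 mm), a list of three; "twist": the turn, a rotation vector about the world's x, y, z in units of 8 degrees (1.0 is 8 degrees), a list of three; "grip": the finger opening in mm, from 0 to 91.8. A call has 1 to 8 rows; each row shifts and turns the commanded pose from where the row before left it; what a row does not reach is not made up. A row lasts 1/8 s, in which the tool goes at most 62.5 mm and 10.7 degrees, less where a joint would pass 70% of its speed; a pose out of reach is approached as far as the arm can. A call is refused whole if a number of a shift passes 1 or a number of a turn 1, either way. A call with a gripper value outside its range is refused whole. The fingers move at their own pace and stop on an object; "grip_force" is the grip in N (left out, the last holds). Time passes only in rows, so rows that do not move let the fingers close. It gives the time, the measured TCP pose, the force, the opening and the grip force at its end, in the units of the state.
- readout.sense(): the state, without advancing time (a new reading comes with each control period).
- vision.camera(name): name is "side" or "top" or "wrist"; returns (picture, depth): 420x560x3 uint8, blue, green, red; 420x560 float32, mm along the optical axis (not along the pixel's ray), 0 where there is no reading.
- vision.camera_info(name): a dict with "fov_y" (degrees; the focal length in pixels is half the picture's height over the tangent of half this angle, whatever the lens; pixels are square), "cx", "cy" (the principal point, pixels), "pose" (4x4, takes a point from camera to world coordinates). Camera axes: x right, y down, z forward; pixel columns grow to the right and rows downward; lengths in mm; the calibration is good to about 2 mm. A picture is of the moment at which its call begins: read the wrist's pose just before it. camera_info takes no time and is no camera call; for the wrist camera it gives the pose at the moment of the call.
- manip.sign_off(): hands the job in; it is judged then, once.
Trained networks look in the newest picture that a camera, given by its name, has taken for a name from the list of things; names that differ only in an ending like _2 or _b are one class to them, and where a whole thing is asked for, a point or a joint stands for the part that bears it (a point fixed in the world has none). Each returns a list of dicts, best first, with "score" (0 to 1); they miss things now and then, are a little off and sometimes report something else, mostly with a low value. They report only what shows in the picture. A call takes as long as a camera call. They do not tell look-alikes from the thing itself.
- recognise(camera, thing): "location" ([column, row] as shares, 0 to 1, of the picture: columns of its width, rows of its height, amid what is visible of it).
- masks_of(camera, thing): "region" (420x560 bool, what is visible of it) and "location" ([column, row] as shares, 0 to 1, of the picture: columns of its width, rows of its height, amid what is visible of it).
- place_of(camera, thing): "location" ([column, row] as shares, 0 to 1, of the picture: columns of its width, rows of its height: a listed point, or the origin of a listed thing).
The state is a dict: "clock": time; "qpos": joint angles; "joint_velocities": joint speeds; "joint_efforts": joint torques, N m; "tool_pos": TCP position; "ee_rot": TCP orientation; "contact_force": force on the tool from outside, world axes, zero at the start; "moment": the same for the moment, N m; "width": opening from 0.0 (shut) to 1.0 (fully open); "grip_force": force on a finger pad.
Only numpy, scipy, OpenCV 4.12 (cv2) and the standard library are available. Lean on these libraries where they do the work, as an engineer would, in place of code of your own. Each camera call takes 0.05 s, during which the arm holds its last target. There are 200 camera calls.

## Working session

There is one attempt and no reset: what is moved stays moved. The work goes in short steps, Python scripts to look and compute and a tool call to move; the robot and the scene stay as the last step left them, time stands still between calls to the robot, and variables do not carry over. Pictures are saved under pics/ and viewed, at most 10 in all, crops included, and the job is handed in when it is done.

Besides the shell and the picture viewer there is one more tool, called after "Call:" as name(argument=value, ...) on one line, values as JSON. send_rows: Moves the arm, as the interface text tells. Its arguments: {"type":"object","properties":{"linear":{"type":"array","items":{"type":"array","items":{"type":"number"}}},"twist":{"type":"array","items":{"type":"array","items":{"type":"number"}}},"grip":{"type":"array","items":{"type":"number"}},"grip_force":{"type":"number"}},"required":["linear","twist","grip"]}

```bash
mkdir -p pics
cat > h.py <<'E'
import numpy as np, cv2
from rig import readout, vision, manip, recognise, masks_of, place_of
def cam(n):
    i=vision.camera_info(n); p,d=vision.camera(n); return p,d,i
def w(i,d,u,v):
    f=210/np.tan(np.radians(i["fov_y"])/2); u=np.asarray(u,float);v=np.asarray(v,float)
    P=np.stack([(u-i["cx"])/f*d,(v-i["cy"])/f*d,d],-1)
    T=np.array(i["pose"]); return P@T[:3,:3].T+T[:3,3]
def px(r): return r["location"][0]*560,r["location"][1]*420
def cloud(i,d):
    v,u=np.mgrid[:420,:560]; return w(i,d,u,v)
E
python3 - <<'E'
from h import *
P=[]
for n in("top","side"):
    p,d,i=cam(n); P.append(p); C=cloud(i,d)
    print(n,i["pose"][:3],)
    for t in ("carton","pot","lid","pot_rim","lid_knob","flap_inner_edge","flap_outer_edge","flap_inner_hinge","flap_outer_hinge","dark_lid","glue","varnish"):
        for r in place_of(n,t)[:3]:
            u,v=px(r); print(t,round(r["score"],2),int(u),int(v),C[min(int(v),419),min(int(u),559)].round())
cv2.imwrite("pics/a.png",cv2.resize(np.vstack(P),(560,840))[:, :]) 
cv2.imwrite("pics/top.png",P[0]);cv2.imwrite("pics/side.png",P[1])
print(readout.sense())
E
```

```text
top [[-1.26720811e-02 -9.94019503e-01  1.08464954e-01  3.43725264e+02]
 [-9.99918688e-01  1.27520394e-02  4.35642025e-05 -2.79403182e+01]
 [-1.42645304e-03 -1.08455582e-01 -9.94100273e-01  1.33558354e+03]]
carton 0.86 169 294 [201. 322. 121.]
carton 0.85 287 188 [541. -45.   4.]
pot 0.74 287 190 [533. -45.  11.]
lid 0.96 133 247 [346. 465.  43.]
lid 0.91 182 202 [493. 307.  40.]
lid 0.56 211 165 [619. 212.  35.]
pot_rim 0.77 290 189 [537. -55.  11.]
pot_rim 0.69 242 188 [544. 110.   1.]
pot_rim 0.45 286 190 [534. -42.   5.]
lid_knob 0.97 182 208 [474. 308.  34.]
lid_knob 0.91 132 245 [352. 471.  39.]
lid_knob 0.55 208 160 [636. 222.  35.]
flap_inner_edge 0.63 162 296 [195. 344. 119.]
flap_inner_edge 0.62 244 186 [521.  84. 193.]
flap_outer_edge 0.69 155 295 [198. 366. 116.]
flap_outer_edge 0.63 329 173 [ 594. -193.   -7.]
flap_outer_edge 0.52 278 114 [786. -18.  58.]
flap_inner_hinge 0.84 129 305 [153. 489.   2.]
flap_inner_hinge 0.66 257 191 [514.  50. 134.]
flap_outer_hinge 0.76 186 291 [208. 273. 108.]
flap_outer_hinge 0.63 364 159 [ 624. -300.   73.]
flap_outer_hinge 0.6 317 176 
[... 1443 characters left out ...]
2499562,  1.57317811, -0.01157994,
        1.13400451, -0.07510296]), 'joint_velocities': array([-1.91543453e-03,  9.87244064e-04, -2.07037746e-03, -9.70823323e-04,
        6.56069100e-05,  9.98217732e-04, -2.97602417e-04]), 'joint_efforts': array([-1.52740802e-03, -6.67679358e+01,  9.82956178e-01, -3.14812160e+01,
       -6.08571502e-02,  3.28263792e-02,  2.41040873e-06]), 'tool_pos': array([ 143.56162216, -608.31359957,  226.7554099 ]), 'ee_rot': array([ 3.37823030e-05,  9.93295064e-01,  1.15606722e-01, -7.72114387e-06]), 'contact_force': array([-0.33517038,  0.06852395, -0.2357619 ]), 'moment': array([ 0.02297155, -0.0336172 , -0.03579001]), 'grip_force': 0.0, 'width': 0.9979609362799015}
```

View pictures.

View pics/top.png

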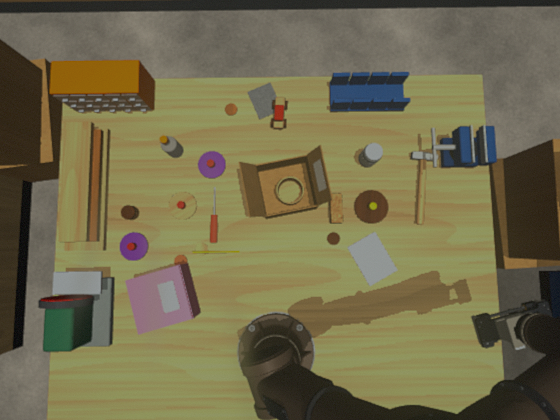

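View pics/side.png

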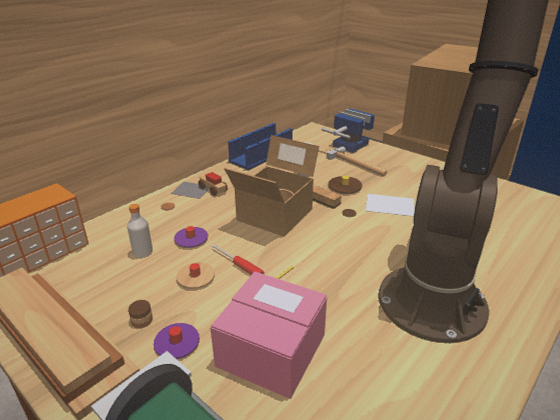

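Call:
send_rows(linear=[[0.6, 0.95, 0.35], [0.6, 0.95, 0.35], [0.6, 0.95, 0.35], [0.6, 0.95, 0.35], [0.6, 0.95, 0.35], [0.6, 0.95, 0.35], [0.6, 0.95, 0.35], [0.6, 0.95, 0.35]], twist=[[0, 0, 0.7], [0, 0, 0.7], [0, 0, 0.7], [0, 0, 0.7], [0, 0, 0.7], [0, 0, 0.7], [0, 0, 0.7], [0, 0, 0.7]], grip=[60, 60, 60, 60, 60, 60, 60, 60])

```text
clock: 2.3
tool_pos: [288.7, -378.4, 311.5]
ee_rot: [0.0, 0.873, 0.488, 0.0]
contact_force: [0.2, 0.5, 0.3]
width: 0.653
grip_force: 0.0
```

Call:
send_rows(linear=[[0.6, 0.95, 0.35], [0.6, 0.95, 0.35], [0.6, 0.95, 0.35], [0.6, 0.95, 0.35], [0.6, 0.95, 0.35], [0.6, 0.95, 0.35], [0.6, 0.95, 0.35], [0.6, 0.95, 0.35]], twist=[[0, 0, 0.7], [0, 0, 0.7], [0, 0, 0.7], [0, 0, 0.7], [0, 0, 0.7], [0, 0, 0.7], [0, 0, 0.7], [0, 0, 0.7]], grip=[60, 60, 60, 60, 60, 60, 60, 60])

```text
clock: 3.3
tool_pos: [432.3, -150.2, 395.4]
ee_rot: [0.0, 0.621, 0.784, 0.0]
contact_force: [0.5, -0.4, -0.9]
width: 0.654
grip_force: 0.0
```

Run:
```python
from h import *
p,d,i=cam("wrist"); cv2.imwrite("pics/w1.png",p); np.savez("w1.npz",p=p,d=d,pose=i["pose"])
C=cloud(i,d); print(i, readout.sense()["tool_pos"],readout.sense()["ee_rot"],readout.sense()["qpos"])
for t in ("pot","carton"):
    for r in masks_of("wrist",t)[:2]:
        q=C[r["region"]]; print(t,r["score"],px(r),r["region"].sum(),q.min(0).round(),q.max(0).round())
for t in ("pot_rim","flap_inner_edge","flap_outer_edge"):
    for r in place_of("wrist",t)[:2]:
        u,v=px(r); print(t,r["score"],u,v,C[int(v),int(u)].round(1))
```

```text
{'fov_y': 70.57474490886686, 'cx': 284.07327041095755, 'cy': 214.0721454958658, 'pose': array([[ 9.73567024e-01,  2.20258929e-01,  6.04421606e-02,
         4.15207215e+02],
       [ 2.28401369e-01, -9.38561917e-01, -2.58716724e-01,
        -8.06985709e+01],
       [-2.55958569e-04,  2.65683143e-01, -9.64060373e-01,
         5.52780984e+02],
       [ 0.00000000e+00,  0.00000000e+00,  0.00000000e+00,
         1.00000000e+00]])} [ 434.77648449 -145.72058805  396.86218152] [7.77531113e-04 6.16884207e-01 7.87051919e-01 1.59590706e-03] [ 0.70487952  0.09809956 -0.54236317  1.62505441  0.04900753  1.42971378
  0.39912995]
pot 0.76 (354.48, 129.612) 2872 [ 415. -100.    3.] [574.   1. 553.]
pot 0.39 (295.79200000000003, 209.286) 1165 [ 415. -240.   -2.] [518. -81. 553.]
carton 0.81 (387.40799999999996, 94.92) 26543 [ 415. -203.   -2.] [747. 143. 553.]
pot_rim 0.66 353.584 135.618 [534.7 -57.4  10.1]
flap_outer_edge 0.93 387.8 222.39 [ 562.2 -155.1  204.6]
```

View pics/w1.png

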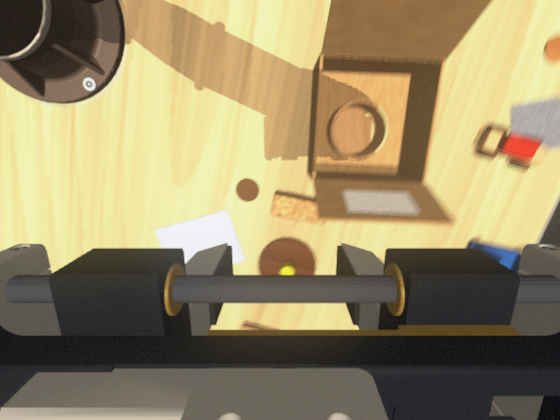

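```bash
cat >> h.py <<'E'
def circ(q):
    from scipy.optimize import least_squares
    c0=q.mean(0); f=lambda a:np.hypot(q[:,0]-a[0],q[:,1]-a[1])-a[2]
    r=least_squares(f,[c0[0],c0[1],46],loss="soft_l1",f_scale=1.5); return r.x,np.abs(r.fun).mean()
E
python3 - <<'E'
from h import *
z=np.load("w1.npz"); i=vision.camera_info("wrist"); i["pose"]=z["pose"]; d=z["d"]; C=cloud(i,d)
C[d==0]=np.nan
q=C[(abs(C[...,2]-64)<8)&(np.hypot(C[...,0]-537,C[...,1]+55)<62)]
print(len(q),np.median(q[:,2])); print(circ(q[:,:2]))
for lo,hi in((100,125),(125,150),(150,175),(175,215)):
    m=(C[...,2]>lo)&(C[...,2]<hi)&(abs(C[...,0]-540)<130)&(abs(C[...,1]+50)<210)
    q=C[m]; 
    print(lo,len(q),cv2.minAreaRect(q[:,:2].astype(np.float32)))
    for s in(-1,1):
        k=q[np.sign((q[:,1]+50)-0.2*0)==s]
        print(s,len(k),k.mean(0) if len(k) else '')
E
```

```text
696 64.96849763741199
(array([528.7564492 , -54.22217832,  43.04322642]), np.float64(1.3728893444259886))
100 2922 ((538.4882202148438, -39.93524932861328), (170.88026428222656, 181.6042022705078), 10.47616958618164)
-1 952 [ 551.50787457 -107.24383235  112.02537893]
1 1970 [536.26543396  27.8402204  112.98086098]
125 3429 ((538.1852416992188, -38.08396911621094), (168.6974334716797, 200.881103515625), 10.586846351623535)
-1 1093 [ 554.70646752 -131.58479841  137.60664963]
1 2336 [520.40773859  53.09751048 137.90512699]
150 4234 ((537.5052490234375, -35.893463134765625), (168.57244873046875, 223.3965606689453), 10.495532035827637)
-1 1308 [ 556.32679877 -140.41279342  162.80367629]
1 2926 [517.64279457  65.56621033 163.01779612]
175 5006 ((538.433349609375, -38.58729553222656), (168.9534149169922, 247.41514587402344), 10.58033561706543)
-1 2390 [ 558.44435448 -151.93127306  193.34309226]
1 2616 [523.46854916  77.75306564 184.46616764]
```

Call:
send_rows(linear=[[0.2, 0.95, 0], [0.2, 0.95, 0], [0.2, 0.95, 0], [0.2, 0.95, 0], [0.1, 0.95, 0], [0.1, 0.95, 0], [0.1, 0.95, 0], [0.1, 0.95, 0]], twist=[[0, 0, 0], [0, 0, 0], [0, 0, 0], [0, 0, 0], [0, 0, 0], [0, 0, 0], [0, 0, -0.15], [0, 0, -0.15]], grip=[60, 60, 60, 60, 60, 60, 60, 60])

```text
clock: 4.6
tool_pos: [467.5, 75.4, 394.5]
ee_rot: [0.0, 0.641, 0.768, -0.0]
contact_force: [0.4, -0.6, -0.6]
width: 0.656
grip_force: 0.0
```

Call:
send_rows(linear=[[0, 0.95, -0.5], [0, 0.95, -0.5], [0, 0.95, -0.5], [0, 0.95, -0.5], [0, 0.95, -0.5], [0, 0.9, -0.5], [0, 0.8, -0.5], [0, 0, 0]], twist=[[0, 0, 0], [0, 0, 0], [0, 0, 0], [0, 0, 0], [0, 0, 0], [0, 0, 0], [0, 0, 0], [0, 0, 0]], grip=[60, 60, 60, 60, 60, 60, 60, 60])

```text
clock: 5.6
tool_pos: [466.8, 269.4, 288.3]
ee_rot: [-0.001, 0.639, 0.769, -0.001]
contact_force: [0.1, -0.2, 0.2]
width: 0.655
grip_force: 0.0
```

Run:
```python
from h import *
s=readout.sense();p,d,i=cam("wrist"); cv2.imwrite("pics/w2.png",p)
C=cloud(i,d); C[d==0]=np.nan; print(s["tool_pos"],s["ee_rot"],s["qpos"])
for r in recognise("wrist","lid_knob")[:3]: print(r["score"],px(r))
m=np.hypot(C[...,0]-483,C[...,1]-307)<75
for lo,hi in((4,9),(9,18),(30,42)):
    k=m&(C[...,2]>lo)&(C[...,2]<hi);q=C[k]
    if len(q)<5: print(lo,len(q)); continue
    v,u=np.where(k); print(lo,len(q),np.median(q,0).round(1),u.mean(),v.mean(),circ(q[:,:2]),cv2.minEnclosingCircle(q[:,:2].astype(np.float32)))
b=p.astype(int); k=m&(b[...,2]>120)&(b[...,1]<70); q=C[k]; print("red",len(q),np.median(q,0),cv2.minEnclosingCircle(q[:,:2].astype(np.float32)))
```

```text
[466.84117184 269.42709174 288.34492146] [-7.23161838e-04  6.39086586e-01  7.69133590e-01 -1.15473863e-03] [-0.02807942  0.35590882 -0.79560675  1.64026685  0.26320401  1.25966875
 -0.69008385]
0.9 (302.68, 155.82)
0.8 (381.416, 231.42000000000002)
0.64 (231.112, 20.412)
4 0
9 3202 [487.2 316.1  12.5] 305.5315427857589 154.11711430356027 (array([488.80705004, 313.60950998,  35.00096956]), np.float64(7.837312547290297)) ((488.57342529296875, 313.49310302734375), 47.96452713012695)
30 287 [488.4 314.   38.4] 306.91289198606273 156.55400696864112 (array([488.30977059, 313.84259992,   8.9931505 ]), np.float64(2.516376718956065)) ((488.71978759765625, 313.6735534667969), 12.88060188293457)
red 11 [476.93525339 315.88454648  36.71092831] ((480.32275390625, 316.531982421875), 7.984042167663574)
```

View pics/w2.png

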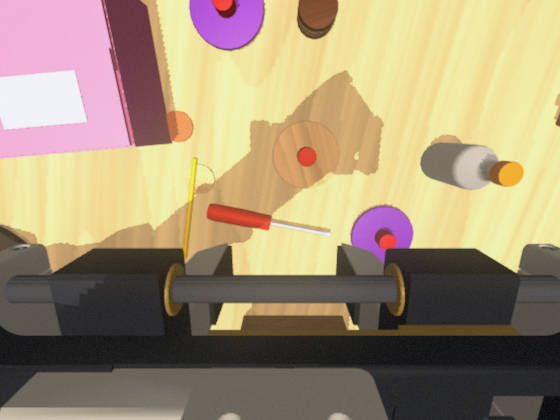

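Call:
send_rows(linear=[[0.4, 0.75, -0.9], [0.33, 0.72, -0.9], [0, 0, -0.9], [0, 0, -0.9], [0, 0, -0.9], [0, 0, -0.9], [0, 0, -0.9], [0, 0, 0]], twist=[[0, 0, 0], [0, 0, 0], [0, 0, 0], [0, 0, 0], [0, 0, 0], [0, 0, 0], [0, 0, 0], [0, 0, 0]], grip=[60, 60, 60, 60, 60, 60, 60, 60])

```text
clock: 6.7
tool_pos: [489.6, 310.8, 99.7]
ee_rot: [0.0, 0.64, 0.768, -0.002]
contact_force: [0.6, -0.5, 0.3]
width: 0.652
grip_force: 0.0
```

Call:
send_rows(linear=[[-0.03, 0.09, -0.9], [0, 0, -0.8], [0, 0, -0.6], [0, 0, -0.3], [0, 0, -0.17], [0, 0, 0], [0, 0, 0], [0, 0, 0]], twist=[[0, 0, 0], [0, 0, 0], [0, 0, 0], [0, 0, 0], [0, 0, 0], [0, 0, 0], [0, 0, 0], [0, 0, 0]], grip=[60, 60, 60, 60, 60, 60, 60, 60], grip_force=15)

```text
clock: 7.7
tool_pos: [488.8, 316.2, 18.1]
ee_rot: [0.0, 0.64, 0.769, 0.0]
contact_force: [-0.4, 0.1, 0.1]
width: 0.653
grip_force: 0.0
```

Call:
send_rows(linear=[[0, -0.07, -0.05], [0, 0, 0], [0, 0, 0], [0, 0, 0], [0, 0, 0], [0, 0, 0]], twist=[[0, 0, 0], [0, 0, 0], [0, 0, 0], [0, 0, 0], [0, 0, 0], [0, 0, 0]], grip=[60, 60, 20, 20, 20, 20], grip_force=15)

```text
clock: 8.45
tool_pos: [488.6, 313.9, 16.1]
ee_rot: [0.0, 0.64, 0.769, 0.0]
contact_force: [-0.7, -0.1, 0.1]
width: 0.276
grip_force: 15.0
```

Run:
```python
from h import *
s=readout.sense();print(s["tool_pos"],s["ee_rot"],s["width"]*92,s["grip_force"],s["joint_velocities"].round(3))
```

```text
[488.5842592  313.90040005  16.14654793] [2.58089671e-05 6.39617446e-01 7.68693386e-01 1.56028050e-05] 25.37751650132608 15.008301436901093 [-0.    -0.     0.    -0.001 -0.001 -0.001 -0.001]
```

Call:
send_rows(linear=[[0, 0, 0.4], [0, 0, 0.9], [0, 0, 0.95], [0, 0, 0.95], [0, 0, 0.95], [0, -0.3, 0.95], [0, -0.6, 0.95], [0.1, -0.9, 0.95]], twist=[[0, 0, 0], [0, 0, 0], [0, 0, 0], [0, 0, 0], [0, 0, 0], [0, 0, 0], [0, 0, 0], [0, 0, 0]], grip=[20, 20, 20, 20, 20, 20, 20, 20])

```text
clock: 9.45
tool_pos: [490.9, 260.2, 227.9]
ee_rot: [-0.0, 0.639, 0.769, 0.0]
contact_force: [0.5, -0.5, -0.5]
width: 0.278
grip_force: 15.0
```

Call:
send_rows(linear=[[0.1, -0.95, 0.8], [0.15, -0.95, 0.7], [0.15, -0.95, 0.5], [0.15, -0.95, 0.3], [0.15, -0.95, 0], [0.15, -0.95, 0], [0.15, -0.95, 0], [0.15, -0.95, 0]], twist=[[0, 0, 0], [0, 0, 0], [0, 0, 0], [0, 0, 0], [0, 0, 0], [0, 0, 0], [0, 0, 0], [0, 0, 0]], grip=[20, 20, 20, 20, 20, 20, 20, 20])

```text
clock: 10.45
tool_pos: [525.8, 31.2, 295.9]
ee_rot: [0.0, 0.639, 0.769, 0.0]
contact_force: [-0.1, -0.7, -1.2]
width: 0.28
grip_force: 15.0
```

Call:
send_rows(linear=[[0, -0.95, 0], [0, -0.95, 0], [0, -0.95, 0], [0, -0.95, 0], [0, -0.9, 0], [0, -0.5, 0], [0, 0, 0], [0, 0, 0]], twist=[[0, 0, 0], [0, 0, 0], [0, 0, 0], [0, 0, 0], [0, 0, 0], [0, 0, 0], [0, 0, 0], [0, 0, 0]], grip=[20, 20, 20, 20, 20, 20, 20, 20])

```text
clock: 11.45
tool_pos: [526.1, -122.6, 295.4]
ee_rot: [-0.0, 0.639, 0.769, 0.0]
contact_force: [0.1, 0.3, -0.7]
width: 0.281
grip_force: 15.0
```

```bash
cat > look.py <<'E'
from h import *
import sys
s=readout.sense();p,d,i=cam("wrist"); cv2.imwrite("pics/%s.png"%sys.argv[1],p); np.savez(sys.argv[1]+".npz",p=p,d=d,pose=i["pose"])
C=cloud(i,d); C[d==0]=np.nan; print(s["tool_pos"],s["ee_rot"],s["width"]*92,s["qpos"])
for (a,b) in((58,72),(62,69)):
    q=C[(C[...,2]>a)&(C[...,2]<b)&(np.hypot(C[...,0]-532,C[...,1]+54)<58)]
    if len(q)>20: print(len(q),np.median(q[:,2]),circ(q[:,:2]),cv2.minEnclosingCircle(q[:,:2].astype(np.float32)))
m=(C[...,2]>104)&(C[...,2]<125)&(abs(C[...,0]-540)<130)&(abs(C[...,1]+50)<140)
print(cv2.minAreaRect(C[m][:,:2].astype(np.float32)))
E
python3 look.py w3
```

```text
[ 526.11062451 -122.60475581  295.4195659 ] [-5.23428947e-05  6.38984492e-01  7.69219529e-01  3.63672181e-04] 25.887659027950157 [ 0.6570591   0.32763395 -0.69517118  1.63332026  0.21759565  1.25958122
  0.10555407]
978 65.05794460560182 (array([529.42545682, -53.81864963,  42.90472544]), np.float64(1.342422974523797)) ((529.653076171875, -53.818519592285156), 45.95405960083008)
904 65.13335053627159 (array([529.52849304, -53.8370629 ,  43.10190266]), np.float64(1.2776979195085316)) ((529.653076171875, -53.818519592285156), 45.95405960083008)
((538.2031860351562, -39.26091003417969), (170.5247344970703, 178.83218383789062), 10.5946044921875)
```

View pics/w3.png

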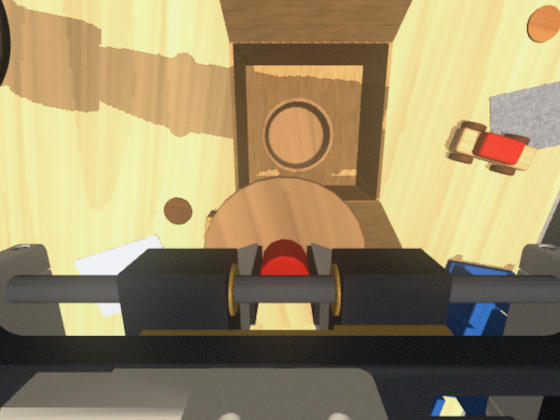

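Call:
send_rows(linear=[[0.04, 0.6, -0.3], [0.04, 0.9, -0.5], [0.04, 0.8, -0.8], [0, 0, -0.9], [0, 0, -0.9], [0, 0, -0.9], [0, 0, -0.8], [0, 0, -0.4]], twist=[[0, 0, 0], [0, 0, 0], [0, 0, 0], [0, 0, 0], [0, 0, 0], [0, 0, 0], [0, 0, 0], [0, 0, 0]], grip=[20, 20, 20, 20, 20, 20, 20, 20])

```text
clock: 12.5
tool_pos: [529.1, -54.0, 129.2]
ee_rot: [-0.001, 0.639, 0.769, -0.0]
contact_force: [-0.7, 0.5, -1.5]
width: 0.278
grip_force: 15.0
```

Call:
send_rows(linear=[[0, 0, -0.4], [0, 0, -0.1], [0, 0, 0], [0, 0, 0]], twist=[[0, 0, 0], [0, 0, 0], [0, 0, 0], [0, 0, 0]], grip=[20, 20, 20, 20])

```text
clock: 13.0
tool_pos: [530.1, -55.1, 115.7]
ee_rot: [0.0, 0.64, 0.769, 0.0]
contact_force: [-0.4, -0.6, -1.1]
width: 0.275
grip_force: 15.0
```

Run:
```python
from h import *
s=readout.sense();print(s["tool_pos"],s["ee_rot"],s["contact_force"],s["joint_velocities"].round(3))
# lid centre relative to TCP in w3
from scipy.optimize import least_squares
z=np.load("w3.npz"); i=vision.camera_info("wrist"); i["pose"]=z["pose"]; C=cloud(i,z["d"]); C[z["d"]==0]=np.nan
t=np.array([526.1,-122.6,295.4]); R=C-t
v,u=np.mgrid[:420,:560]
k=(R[...,2]<3)&(R[...,2]>-9)&(np.hypot(R[...,0],R[...,1])<56)&(v<250)
q=R[k]; q=q[q[:,1]>5]
print(len(q),np.median(q,0)); A=np.c_[q[:,:2],np.ones(len(q))]; print(np.linalg.lstsq(A,q[:,2],rcond=None)[0])
h=cv2.convexHull(q[:,:2].astype(np.float32))[:,0]; h=h[np.hypot(*h.T)>44]
r=least_squares(lambda a:np.hypot(h[:,0]-a[0],h[:,1]-a[1])-48,[0,0],loss="soft_l1"); print(r.x,len(h),np.abs(r.fun).mean())
```

```text
[530.07810477 -55.07895923 115.72925591] [4.26940103e-04 6.39635128e-01 7.68678494e-01 3.06509123e-04] [-0.39933988 -0.59350118 -1.05626201] [ 0.001 -0.    -0.     0.003 -0.    -0.001 -0.001]
8445 [-4.60550465 24.97891341 -3.73230433]
[ 2.09996237e-03 -1.94634006e-02 -3.18889175e+00]
[-0.54555453 -0.14587987] 40 0.4035401916510349
```

Call:
send_rows(linear=[[0, 0.05, -0.4], [0, 0, -0.4], [0, 0, -0.2], [0, 0, -0.1], [0, 0, -0.06], [0, 0, -0.06], [0, 0, 0], [0, 0, 0]], twist=[[0, 0, 0], [0, 0, 0], [0, 0, 0], [0, 0, 0], [0, 0, 0], [0, 0, 0], [0, 0, 0], [0, 0, 0]], grip=[20, 20, 20, 20, 20, 20, 20, 20])

```text
clock: 14.0
tool_pos: [529.8, -53.6, 78.7]
ee_rot: [0.0, 0.64, 0.769, 0.0]
contact_force: [-0.4, -0.0, -0.8]
width: 0.278
grip_force: 15.0
```

Call:
send_rows(linear=[[0, 0, -0.04], [0, 0, -0.04], [0, 0, 0], [0, 0, 0]], twist=[[0, 0, 0], [0, 0, 0], [0, 0, 0], [0, 0, 0]], grip=[20, 20, 20, 20])

```text
clock: 14.5
tool_pos: [529.7, -53.6, 76.1]
ee_rot: [0.0, 0.64, 0.769, 0.0]
contact_force: [0.6, -0.1, -1.3]
width: 0.277
grip_force: 15.0
```

Not in contact yet; inch down.

Call:
send_rows(linear=[[0, 0, -0.03], [0, 0, 0], [0, 0, -0.03], [0, 0, 0], [0, 0, 0]], twist=[[0, 0, 0], [0, 0, 0], [0, 0, 0], [0, 0, 0], [0, 0, 0]], grip=[20, 20, 20, 20, 20])

```text
clock: 15.12
tool_pos: [529.7, -53.6, 75.7]
ee_rot: [0.001, 0.64, 0.769, -0.0]
contact_force: [-6.7, -0.5, 19.5]
width: 0.281
grip_force: 15.0
```

Call:
send_rows(linear=[[0, 0, 0.03], [0, 0, 0], [0, 0, 0], [0, 0, 0], [0, 0, 0], [0, 0, 0.5], [0, 0, 0.8], [0, 0, 0.9]], twist=[[0, 0, 0], [0, 0, 0], [0, 0, 0], [0, 0, 0], [0, 0, 0], [0, 0, 0], [0, 0, 0], [0, 0, 0]], grip=[20, 20, 50, 50, 50, 50, 50, 50])

```text
clock: 16.12
tool_pos: [529.6, -53.4, 142.7]
ee_rot: [-0.0, 0.639, 0.769, 0.0]
contact_force: [0.0, 0.5, -0.1]
width: 0.547
grip_force: 0.0
```

Call:
send_rows(linear=[[0, 0, 0.95], [0, 0, 0.95], [0, 0, 0.95], [0, -0.4, 0.9], [0, -0.8, 0.7], [0, -0.8, 0.3], [0, -0.3, 0], [0, 0, 0]], twist=[[0, 0, 0], [0, 0, 0], [0, 0, 0], [0, 0, 0], [0, 0, 0], [0, 0, 0], [0, 0, 0], [0, 0, 0]], grip=[50, 50, 50, 50, 50, 50, 50, 50])

```text
clock: 17.12
tool_pos: [529.3, -122.6, 283.6]
ee_rot: [-0.0, 0.64, 0.768, 0.0]
contact_force: [-0.2, 0.7, -1.6]
width: 0.545
grip_force: 0.0
```

```bash
python3 look.py w4
python3 - <<'E'
from h import *
z=np.load("w4.npz"); i=vision.camera_info("wrist"); i["pose"]=z["pose"]; C=cloud(i,z["d"]); C[z["d"]==0]=np.nan
q=C[(abs(C[...,2]-73)<7)&(np.hypot(C[...,0]-530,C[...,1]+54)<60)]
print(len(q),np.median(q[:,2]),cv2.minEnclosingCircle(q[:,:2].astype(np.float32)))
A=np.c_[q[:,:2],np.ones(len(q))]; print(np.linalg.lstsq(A,q[:,2],rcond=None)[0])
q=C[(abs(C[...,2]-98)<7)&(np.hypot(C[...,0]-530,C[...,1]+54)<25)]; print(len(q),np.median(q,0))
# flaps in carton frame
c=np.array([538.2,-39.3]);a=np.radians(10.5);ex=np.array([np.cos(a),np.sin(a)]);ey=np.array([-ex[1],ex[0]])
X=(C[...,:2]-c)@ex;Y=(C[...,:2]-c)@ey;Z=C[...,2]
for s in(1,-1):
    k=(abs(X)<60)&(Z>125)&(Z<215)&(s*Y>70)&(s*Y<180)
    if k.sum()>20: print(s,k.sum(),np.polyfit(Z[k],Y[k],1),Z[k].max(),abs(Y[k]).max(),np.percentile(abs(Y[k]),[2,98]))
E
```

```text
[ 529.33442434 -122.61730824  283.60295286] [-2.39576271e-04  6.39899526e-01  7.68458548e-01  1.41210257e-05] 50.10757741515624 [ 0.65291001  0.34253131 -0.69627859  1.64486234  0.22956457  1.23832045
  0.09177064]
1305 71.60287743701542 (array([528.04511934, -53.99557166,  36.01644374]), np.float64(7.9666607396919416)) ((529.3292236328125, -53.89565658569336), 48.042057037353516)
((538.2508544921875, -39.70429229736328), (170.72525024414062, 179.4063720703125), 10.460680961608887)
4674 72.46250623423464 ((529.3292236328125, -53.89565658569336), 48.042057037353516)
[ 4.30472410e-04 -6.09403771e-04  7.21994914e+01]
417 [529.21056964 -53.77765163  98.27053261]
1 3537 [ 0.5048908  24.66252172] 151.2595973173651 100.76819638566721 [87.71319995 99.95596393]
-1 6507 [ -0.37455921 -41.61099639] 207.70482606776577 123.0680478524777 [ 89.72833153 121.10717626]
```

View pics/w4.png

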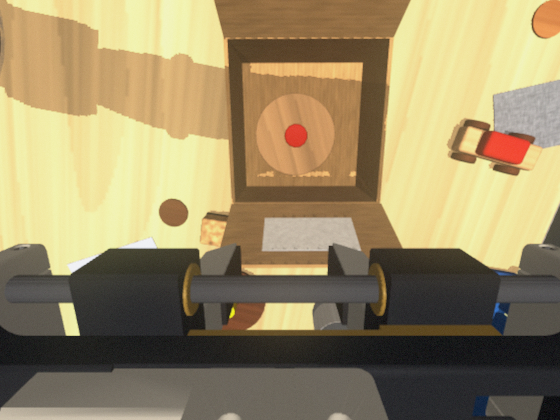

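Call:
send_rows(linear=[[-0.08, 0.98, 0], [-0.08, 0.98, 0], [-0.08, 0.98, 0], [-0.08, 0.98, 0], [-0.08, 0.98, 0], [-0.08, 0.98, 0], [-0.08, 0.98, 0], [-0.08, 0.98, 0]], twist=[[0, 0, 0], [0, 0, 0], [0, 0, 0], [0, 0, 0], [0, 0, 0], [0, 0, 0], [0, 0, 0], [0, 0, 0]], grip=[50, 50, 50, 0, 0, 0, 0, 0])

```text
clock: 18.18
tool_pos: [509.4, 114.9, 283.5]
ee_rot: [-0.0, 0.639, 0.769, -0.0]
contact_force: [0.9, -0.2, 0.4]
width: 0.052
grip_force: 0.0
```

Call:
send_rows(linear=[[0, 0.1, -0.5], [0, 0, -0.9], [0, 0, -0.9], [0, 0, -0.9], [0, 0, -0.6], [0, 0, -0.15], [0, 0, 0]], twist=[[0, 0, 0], [0, 0, 0], [0, 0, 0], [0, 0, 0], [0, 0, 0], [0, 0, 0], [0, 0, 0]], grip=[0, 0, 0, 0, 0, 0, 0])

```text
clock: 19.05
tool_pos: [510.5, 115.8, 165.5]
ee_rot: [-0.0, 0.64, 0.769, 0.0]
contact_force: [-0.8, -0.0, 0.3]
width: 0.002
grip_force: 0.0
```

Call:
send_rows(linear=[[0.09, -0.47, 0.08], [0.09, -0.47, 0.08], [0.09, -0.47, 0.08], [0.09, -0.47, 0.08], [0.1, -0.54, -0.08], [0.1, -0.54, -0.08], [0.08, -0.41, -0.38], [0.08, -0.41, -0.38]], twist=[[0, 0, 0], [0, 0, 0], [0, 0, 0], [0, 0, 0], [0, 0, 0], [0, 0, 0], [0, 0, 0], [0, 0, 0]], grip=[0, 0, 0, 0, 0, 0, 0, 0])

```text
clock: 20.05
tool_pos: [532.0, 1.3, 146.2]
ee_rot: [-0.0, 0.64, 0.769, -0.0]
contact_force: [-0.5, 0.5, -0.1]
width: 0.008
grip_force: 0.3
```

Call:
send_rows(linear=[[0.03, -0.14, -0.35], [0.03, -0.14, -0.35], [0, 0, -0.2], [0, 0, -0.1], [0, 0, 0]], twist=[[0, 0, 0], [0, 0, 0], [0, 0, 0], [0, 0, 0], [0, 0, 0]], grip=[0, 0, 0, 0, 0])

```text
clock: 20.68
tool_pos: [533.8, -5.8, 117.2]
ee_rot: [-0.0, 0.639, 0.769, 0.0]
contact_force: [0.3, 0.4, 0.0]
width: 0.007
grip_force: 0.0
```

Call:
send_rows(linear=[[0, 0, -0.1], [0, 0, -0.03], [0, 0, 0.5], [0, 0, 0.95], [0, 0, 0.95], [0.05, -0.3, 0.95], [0.1, -0.6, 0.95], [0.17, -0.9, 0.3]], twist=[[0, 0, 0], [0, 0, 0], [0, 0, 0], [0, 0, 0], [0, 0, 0], [0, 0, 0], [0, 0, 0], [0, 0, 0]], grip=[0, 0, 0, 0, 0, 0, 0, 0])

```text
clock: 21.68
tool_pos: [544.4, -59.6, 254.3]
ee_rot: [0.001, 0.639, 0.769, 0.001]
contact_force: [-0.2, -0.2, -0.7]
width: 0.008
grip_force: 0.0
```

Call:
send_rows(linear=[[0.17, -0.95, 0], [0.17, -0.95, 0], [0.17, -0.95, 0], [0.17, -0.95, 0], [0.12, -0.7, 0], [0, 0, 0], [0, 0, 0]], twist=[[0, 0, 0], [0, 0, 0], [0, 0, 0], [0, 0, 0], [0, 0, 0], [0, 0, 0], [0, 0, 0]], grip=[0, 0, 0, 0, 0, 0, 0])

```text
clock: 22.55
tool_pos: [567.5, -193.6, 251.6]
ee_rot: [-0.0, 0.639, 0.769, 0.0]
contact_force: [0.2, 0.4, 0.1]
width: 0.005
grip_force: 0.0
```

```bash
cat > fl.py <<'E'
from h import *
import sys
s=readout.sense();n=sys.argv[1];p,d,i=cam(n); cv2.imwrite("pics/%s.png"%sys.argv[2],p)
C=cloud(i,d); C[d==0]=np.nan; print(s["tool_pos"],s["contact_force"])
c=np.array([538.2,-39.5]);a=np.radians(10.5);ex=np.array([np.cos(a),np.sin(a)]);ey=np.array([-ex[1],ex[0]])
X=(C[...,:2]-c)@ex;Y=(C[...,:2]-c)@ey;Z=C[...,2]
print("tcpY",(s["tool_pos"][:2]-c)@ey)
for y in range(-80,95,10):
    k=(abs(X)<60)&(abs(Y-y)<5)&(Z<260); print(y,k.sum(),np.nanmedian(Z[k]).round(1) if k.sum() else '')
for s in(1,-1):
    k=(abs(X)<60)&(Z>130)&(Z<215)&(s*Y>70)&(s*Y<180)
    if k.sum()>20: print(s,k.sum(),np.polyfit(Z[k],Y[k],1),Z[k].max())
E
python3 fl.py wrist w5
```

```text
[ 567.45754458 -193.63262588  251.57290795] [0.15947999 0.42644537 0.14452664]
tcpY -156.88342482475133
-80 724 3.4
-70 736 3.5
-60 933 3.8
-50 1052 71.2
-40 1011 72.0
-30 1052 72.3
-20 1253 72.7
-10 2348 111.8
0 1999 113.2
10 1872 113.3
20 1810 113.4
30 29 112.3
40 0 
50 0 
60 0 
70 0 
80 0 
90 0 
-1 7615 [ -0.38486985 -39.61139474] 207.7615745386629
```

Call:
send_rows(linear=[[0, 0, -0.6], [0, 0, -0.9], [0, 0, -0.8], [0, 0, -0.2], [0, 0, 0]], twist=[[0, 0, 0], [0, 0, 0], [0, 0, 0], [0, 0, 0], [0, 0, 0]], grip=[0, 0, 0, 0, 0])

```text
clock: 23.22
tool_pos: [567.3, -194.7, 176.0]
ee_rot: [-0.0, 0.639, 0.769, -0.0]
contact_force: [0.6, -0.2, 1.0]
width: 0.005
grip_force: 0.0
```

Call:
send_rows(linear=[[-0.09, 0.47, 0.06], [-0.09, 0.47, 0.06], [-0.09, 0.47, 0.06], [-0.09, 0.47, 0.06], [-0.1, 0.54, -0.08], [-0.1, 0.54, -0.08], [-0.08, 0.41, -0.38], [-0.08, 0.41, -0.38]], twist=[[0, 0, 0], [0, 0, 0], [0, 0, 0], [0, 0, 0], [0, 0, 0], [0, 0, 0], [0, 0, 0], [0, 0, 0]], grip=[0, 0, 0, 0, 0, 0, 0, 0])

```text
clock: 24.22
tool_pos: [545.5, -81.0, 154.9]
ee_rot: [-0.0, 0.64, 0.769, -0.0]
contact_force: [0.2, -1.0, -0.1]
width: 0.007
grip_force: 0.3
```

Call:
send_rows(linear=[[-0.03, 0.14, -0.35], [-0.03, 0.14, -0.35], [0, 0, -0.2], [0, 0, -0.1], [0, 0, -0.03], [0, 0, 0]], twist=[[0, 0, 0], [0, 0, 0], [0, 0, 0], [0, 0, 0], [0, 0, 0], [0, 0, 0]], grip=[0, 0, 0, 0, 0, 0])

```text
clock: 24.98
tool_pos: [544.2, -73.7, 125.2]
ee_rot: [0.0, 0.64, 0.769, 0.0]
contact_force: [0.4, -0.2, -0.9]
width: 0.006
grip_force: 0.0
```

Call:
send_rows(linear=[[0, 0, -0.1], [0, 0, -0.08], [0, 0, 0], [0, 0, 0]], twist=[[0, 0, 0], [0, 0, 0], [0, 0, 0], [0, 0, 0]], grip=[0, 0, 0, 0])

```text
clock: 25.48
tool_pos: [543.9, -73.4, 119.6]
ee_rot: [-0.0, 0.64, 0.769, -0.0]
contact_force: [-0.6, -0.9, 0.0]
width: 0.004
grip_force: 0.0
```

Call:
send_rows(linear=[[0, 0, 0.3], [0, 0, 0.9], [0, 0, 0.9], [0.1, -0.5, 0.9], [0.15, -0.8, 0.9], [0.1, -0.8, 0.9], [0, -0.8, 0.5], [0, 0, 0]], twist=[[0, 0, 0], [0, 0, 0], [0, 0, 0], [0, 0, 0], [0, 0, 0], [0, 0, 0], [0, 0, 0], [0, 0, 0]], grip=[0, 0, 0, 0, 0, 0, 0, 0])

```text
clock: 26.48
tool_pos: [554.9, -162.6, 280.1]
ee_rot: [0.001, 0.641, 0.768, 0.0]
contact_force: [0.6, -0.0, 0.3]
width: 0.005
grip_force: 0.0
```

```bash
python3 fl.py wrist w6
```

```text
[ 554.94104585 -162.56944941  280.06101096] [ 0.59518402 -0.04046775  0.26876873]
tcpY -124.05945339562416
-80 1048 118.4
-70 1106 118.4
-60 1141 118.7
-50 1158 118.9
-40 1185 118.9
-30 1259 118.9
-20 1229 118.9
-10 1290 118.6
0 1322 118.4
10 1214 113.8
20 1353 113.4
30 1409 113.4
40 1429 113.4
50 1466 113.4
60 1527 113.4
70 464 113.3
80 0 
90 0
```

View pics/w6.png

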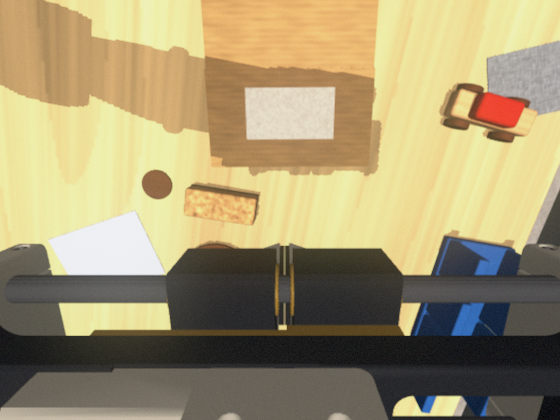

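Both flaps lie flat: the labelled flap is around pixel (290,115), at z≈118.5 over the inner flap at z≈113.4. The bystanders in view are where they were and the gripper is clear.

```bash
python3 -c "
from rig import manip; print(manip.sign_off())"
```

```text
the job is handed in; nothing more can be done
None
```

The lid is seated level on the box, and the carton is closed with the plain flap down first and the labelled flap on top; the job was handed in at about 26.5 s, with no verdict returned.

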